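# Push the soap dish between the pegs into its bay

### The job

Push the wooden soap dish, end first, across the pegboard panel and through the gap between the two upright pegs, until its leading end sits squarely up against the low ledge behind them. Only push it: keep it flat on the panel and never lift it or carry it, leave everything else where it is, and finish with the hand clear.

Things in the scene. Friction and masses are not known exactly. Their poses are not given: they have to be found in the camera images.
- dish: loose wooden soap dish, 0.2 to 0.4 kg, a white soap bar fixed in it: tray 104 mm long (its x axis), 74 mm wide (y), with upright walls 24 mm high, corners rounded to 12 mm radius in plan; soap top at 32 mm. Both ends alike. Origin: centre of its underside, on the panel. Starts 170 to 245 mm before the pegs, up to 45 mm off the gap's centre line, long axis within 26 degrees of the bay's x
- bay: fixed: two upright round steel pegs, 24 mm diameter, 54 mm tall, axes at y = +53 and -53 mm (clear gap 82 mm), and a low aluminium ledge behind, a bar 130 mm long across the way, 22 mm high, near face at x = +130 mm. Origin: midway between the pegs at the panel's top; x: the way through to the ledge (roughly to the robot's left). Dish home: its origin at x = +78 mm, rear end at +26 mm
- massager: bystander, loose blue silicone hand massager, a round knob 66 mm across and 42 mm high, standing near one peg; origin at the centre of its underside
- scoop: bystander, loose green plastic scoop, a cup 55 x 45 x 32 mm with a handle 75 mm long along its -x; origin under the centre of the cup; lies beyond the other peg
- nailbrush: bystander, loose wooden nail brush 85 x 38 x 28 mm lying on the robot's side of the panel; origin at the centre of its underside
- jar: bystander, loose closed jar 70 mm across and 60 mm high, at the panel's far left; origin at the centre of its underside
- ringstand: bystander, fixed: white bottle 62 mm across and 185 mm tall held in a chrome ring stand of 90 mm base diameter, at the panel's left side; origin at the centre of its underside
- panel: fixed flat white pegboard panel on which the work stands, 530 mm (x) by 860 mm (y), smooth top at z = 12 mm; its holes are only shallow marks. Origin: centre of its underside
Not all that is in view belongs to the job. There is more than one size of the dish; the one meant has the size given above.

How it is judged:
By the outcome, as a careful person would: the job done as asked, in the order asked, and still so for the second after the job is handed in, with the robot touching nothing.
It also fails if it takes over 67 s, if anything falls off the work surface, if the arm or the gripper's body presses on something with over 40 N, if the wrist force passes 120 N, or if a joint passes its speed limit or range.

### The arm

A 6-joint arm with a two-finger parallel gripper is mounted at the origin on the work surface. World frame = base frame: x ahead of the robot, y to its left, z up, the work surface at z = 0. Lengths are in m, angles in rad, forces in N, time in s.
With the tool pointing down it reaches from about 0.375 to 0.9 m from the base axis. Payload 3.1 kg.
Tool frame: the origin (TCP) lies at the very end of the fingers, on their centre line; the grasp point (between the pads) lies 19 mm behind it; z points along the fingers, y is the direction in which the jaws open and shut (so a half turn about z gives the same grasp; the last joint's range is limited). The gripper opens to 85 mm and grips with 20 to 120 N. Pads are 22 mm wide; open, the fingers measure 114 mm over their backs; the gripper's body (76 mm by 85 mm) begins 54 mm behind the grasp point. The pads swing forward as they close: fully open they stand 13 mm farther back than shut.
Start: joints at [1.157, 0.527, 1.433, -0, 1.181, -0.178], TCP at [0.146, 0.608, 0.231] pointing down, gripper open.
Joint ranges: [-3.08, 3.08], [-0.75, 2.2], [0.22, 2.44], [-1.43, 4.57], [0, 2.65], [-2.85, 2.85]. Speed limits (rad/s): [2.79, 2.79, 3.14, 3.14, 3.14, 3.14].

### API

Orientations are given as a unit quaternion [x, y, z, w].
In Python, from station import manip gives the robot as it stands. The module is installed in compiled form; this text tells all that it offers.
- The arm moves only by the tool send_rows, never from a script. Its argument "commands" is a list of rows, each an object with "delta_pos": the shift along the world's x, y, z in cm, a list of three; "yaw": the turn about the world's z in rad. A call has 1 to 10 rows; each row shifts and turns the pose as measured when the row begins; what a row does not reach is not made up. A row lasts 1/8 s, in which the tool goes at most 62.5 mm and 10.7 degrees, less where a joint would pass 70% of its speed; a pose out of reach is approached as far as the arm can. A call is refused whole if a number of a shift passes 6.25 or a number of a turn 0.188, either way. A call with a gripper value outside its range is refused whole. "grip" is the closure, from -1 (fully open) to 1 (shut), set as the call begins (left out, the last holds). The fingers move at their own pace and stop on an object; "force" is the grip in N (left out, the last holds). Time passes only in rows, so rows that do not move let the fingers close. It gives the time, the measured TCP pose, the force and the opening at its end, in the units of the state.
- manip.sense(): the state, without advancing time (a new reading comes with each control period).
- manip.snapshot(name): name is "scene" or "side" or "wrist"; returns the picture (480x640x3 uint8, blue, green, red); there is no depth.
- manip.get_calibration(name): a dict with "fx", "fy", "cx", "cy" (pixels), "world_to_cam" (4x4, takes a point from world to camera coordinates); the wrist camera has in their place "mount" (4x4, takes a point from camera to tool coordinates, whose origin is the TCP and whose axes are the flange's). Camera axes: x right, y down, z forward; pixel columns grow to the right and rows downward; lengths in m; the calibration is good to about 2 mm. A picture is of the moment at which its call begins: read the wrist's pose just before it. get_calibration takes no time and is no camera call.
- manip.sign_off(): hands the job in, once; it reports no verdict.
The state is a dict: "t": time; "q": joint angles; "qd": joint speeds; "tau": joint torques, N m; "tcp_pos": TCP position; "tool_rot": TCP orientation; "force": force on the tool from outside, world axes, zero at the start; "ft_torque": the same for the moment, N m; "finger_gap": opening from 0.0 (shut) to 1.0 (fully open).
Only numpy, scipy, OpenCV 4.12 (cv2) and the standard library are available. Lean on these libraries where they do the work, as an engineer would, in place of code of your own. Each camera call takes 0.05 s, during which the arm holds its last target. There are 200 camera calls.

## Working session

There is one attempt and no reset: what is moved stays moved. The work goes in short steps, Python scripts to look and compute and a tool call to move; the robot and the scene stay as the last step left them, time stands still between calls to the robot, and variables do not carry over. Pictures are saved under pics/ and viewed, about 8 in all and at most 12, crops included, and the job is handed in when it is done.

Besides the shell and the picture viewer there is one more tool, called after "Request:" as name(argument=value, ...), one argument or row to a line, values as JSON. send_rows: Moves the arm, as the interface text tells. Its arguments: {"type":"object","properties":{"commands":{"type":"array","items":{"type":"object","properties":{"delta_pos":{"type":"array","items":{"type":"number"}},"yaw":{"type":"number"}}}},"grip":{"type":"number"},"force":{"type":"number"}},"required":["commands"]}

```bash
mkdir -p pics
cat > h.py <<'E'
import numpy as np,cv2
from station import manip
def shot(n,f):
    im=manip.snapshot(n); cv2.imwrite('pics/'+f,im); return im
def ray(n,u,v,z):
    c=manip.get_calibration(n); M=np.linalg.inv(np.array(c['world_to_cam']))
    d=M[:3,:3]@np.array([(u-c['cx'])/c['fx'],(v-c['cy'])/c['fy'],1]); o=M[:3,3]
    return o+d*(z-o[2])/d[2]
def proj(n,p):
    c=manip.get_calibration(n); p=np.array(c['world_to_cam'])@np.append(p,1)
    return c['fx']*p[0]/p[2]+c['cx'],c['fy']*p[1]/p[2]+c['cy']
E
python3 - <<'E'
from h import *
a=shot('scene','scene.png');b=shot('side','side.png')
for n in('scene','side'):
    c=manip.get_calibration(n);print(n,np.linalg.inv(np.array(c['world_to_cam'])).round(3).tolist(),c['fx'])
s=manip.sense();print(s['t'],s['tcp_pos'],s['tool_rot'])
E
```

```text
scene [[-0.056, 0.862, -0.504, 1.155], [0.998, 0.044, -0.036, -0.052], [-0.009, -0.505, -0.863, 1.032], [0.0, 0.0, 0.0, 1.0]] 542.8714204116465
side [[0.998, -0.046, 0.052, 0.494], [-0.068, -0.56, 0.826, -1.116], [-0.009, -0.827, -0.562, 0.728], [0.0, 0.0, 0.0, 1.0]] 539.2671163073637
0.1 [0.14573053 0.60712117 0.23044458] [ 1.17646089e-01  9.93055103e-01 -9.36372140e-04 -2.87956553e-04]
```

View pics/scene.png

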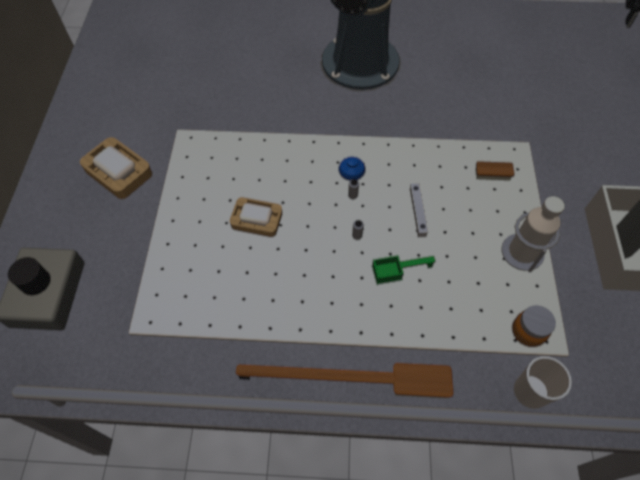

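View pics/side.png

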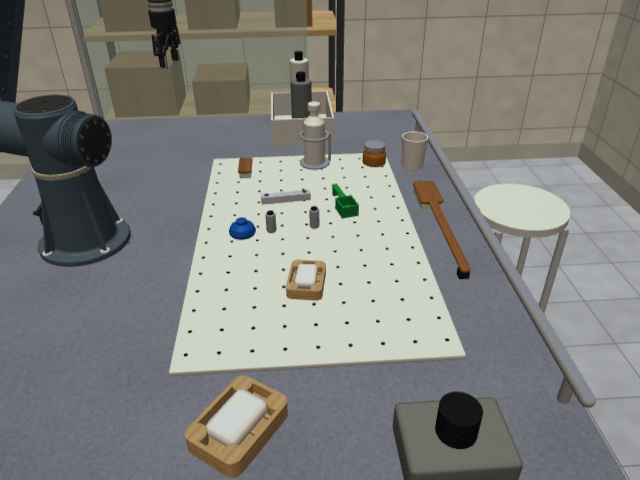

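Scene view: the dish is at (256,216), the pegs at (353,188) and (358,229), and the ledge at (419,209). The massager is at (352,168), the scoop at (388,269), and a larger decoy dish sits off the panel. I'll enlarge this area to measure it.

Run:
```python
import cv2
a=cv2.imread('pics/scene.png')[150:280,220:450]
b=cv2.imread('pics/side.png')[170:310,220:370]
cv2.imwrite('pics/c1.png',cv2.resize(a[:,:],(690*800//690,452),interpolation=cv2.INTER_CUBIC))
cv2.imwrite('pics/c2.png',cv2.resize(b,(600,560),interpolation=cv2.INTER_CUBIC))
```

```text
(no output)
```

View pics/c1.png

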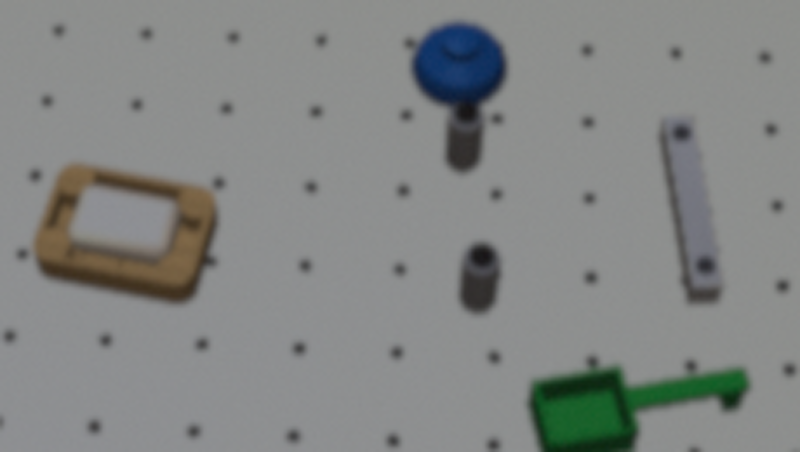

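View pics/c2.png

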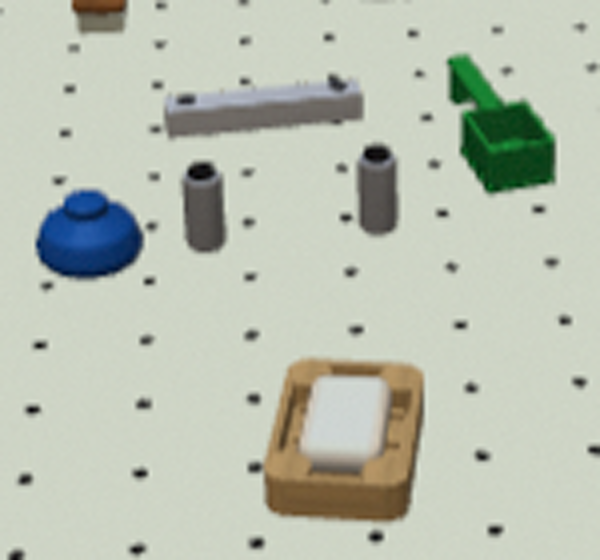

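Scene crop: the peg tops are at crop (466,114) and (481,256), and the near top edge of the ledge runs from (662,122) to (690,283). Side crop: the peg tops are at (202,170) and (377,154), and the near top edge of the ledge runs from (166,110) to (362,95). I'll fit the dish by its silhouette.

```bash
cat >> h.py <<'E'
from scipy.optimize import minimize
def outline():
    pts=[]
    for i,(sx,sy) in enumerate([(1,1),(-1,1),(-1,-1),(1,-1)]):
        for t in np.linspace(i*np.pi/2,(i+1)*np.pi/2,6):
            pts.append([sx*.040+.012*np.cos(t),sy*.025+.012*np.sin(t)])
    return np.array(pts)
O=outline()
def hull(n,x,y,th):
    R=np.array([[np.cos(th),-np.sin(th)],[np.sin(th),np.cos(th)]]); P=O@R.T+[x,y]
    return cv2.convexHull(np.array([proj(n,[*p,z]) for z in(.012,.036) for p in P],np.float32))
def mask(n,im,g):
    h=cv2.cvtColor(im,cv2.COLOR_BGR2HSV); m=cv2.inRange(h,(8,70,40),(25,255,255))
    u,v=proj(n,[g[0],g[1],.024]); w=np.zeros_like(m); cv2.circle(w,(int(u),int(v)),48,255,-1); m&=w
    m=cv2.morphologyEx(m,cv2.MORPH_OPEN,np.ones((2,2)))
    pts=cv2.findNonZero(m); H=cv2.convexHull(pts).astype(np.float32)
    return H,cv2.countNonZero(m)
def raster(H,c):
    m=np.zeros((800,800),np.uint8); cv2.fillConvexPoly(m,np.round(((H.reshape(-1,2)+.5-c)*8+400)*16).astype(int),255,shift=4) if 0 else cv2.fillConvexPoly(m,np.round((H.reshape(-1,2)-c)*8+400).astype(int),255); return m
def fit(ims,g):
    T={}
    for n,im in ims.items():
        H,k=mask(n,im,g); c=H.reshape(-1,2).mean(0); T[n]=(c,cv2.GaussianBlur(raster(H,c),(15,15),0).astype(float))
    def f(p):
        return sum(np.abs(raster(hull(n,p[0],p[1],p[2]),c).astype(float)-m).sum()/m.sum() for n,(c,m) in T.items())
    r=minimize(f,g,method='Nelder-Mead',options=dict(initial_simplex=np.array([g]+[np.add(g,d) for d in([.02,0,0],[0,.02,0],[0,0,.25])]),xatol=1e-4,fatol=1e-5))
    return r.x,r.fun
E
python3 - <<'E'
from h import *
c1=lambda u,v:(220+u*230/800,150+v*130/452)
c2=lambda u,v:(220+u/4,170+v/4)
for nm,z,a,b in[('pegR',.066,(466,114),(202,170)),('pegF',.066,(481,256),(377,154)),('led1',.034,(662,122),(166,110)),('led2',.034,(690,283),(362,95))]:
    print(nm,ray('scene',*c1(*a),z)[:2].round(4),ray('side',*c2(*b),z)[:2].round(4))
g=ray('scene',256,215,.036)[:2]; print(g)
A=cv2.imread('pics/scene.png');B=cv2.imread('pics/side.png')
for ims in({'scene':A,'side':B},{'scene':A},{'side':B}):
    print(fit(ims,[g[0],g[1],1.5]))
E
```

```text
pegR [ 0.4522 -0.0114] [ 0.4495 -0.0199]
pegF [ 5.566e-01 -5.000e-04] [ 0.5537 -0.0101]
led1 [0.4291 0.1165] [0.4237 0.1102]
led2 [0.5498 0.1295] [0.5515 0.1193]
[ 0.527143   -0.22140607]Traceback (most recent call last):
  File "<stdin>", line 9, in <module>
  File "h.py", line 37, in fit
    r=minimize(f,g,method='Nelder-Mead',options=dict(initial_simplex=np.array([g]+[np.add(g,d) for d in([.02,0,0],[0,.02,0],[0,0,.25])]),xatol=1e-4,fatol=1e-5))
    res = _minimize_neldermead(fun, x0, args, callback, bounds=bounds,
                               **options)
    fxr = func(xr)
    fx = function(np.copy(x), *(wrapper_args + args))
  File "h.py", line 36, in f
    return sum(np.abs(raster(hull(n,p[0],p[1],p[2]),c).astype(float)-m).sum()/m.sum() for n,(c,m) in T.items())
  File "h.py", line 36, in <genexpr>
    return sum(np.abs(raster(hull(n,p[0],p[1],p[2]),c).astype(float)-m).sum()/m.sum() for n,(c,m) in T.items())
                             ~~~~^^^^^^^^^^^^^^^^^^
  File "h.py", line 22, in hull
    return cv2.convexHull(np.array([proj(n,[*p,z]) for z in(.012,.036) for p in P],np.float32))
                                    ~~~~^^^^^^^^^^
  File "h.py", line 10, in proj
    c=manip.get_calibration(n); p=np.array(c['world_to_cam'])@np.append(p,1)
ValueError: time passes only in moves, steps and waits
```

```bash
sed -i 's/manip.get_calibration(/cal(/' h.py; sed -i '2a import functools\n@functools.lru_cache\ndef cal(n): return manip.get_calibration(n)' h.py
python3 - <<'E'
from h import *
g=[.527,-.2214]
A=cv2.imread('pics/scene.png');B=cv2.imread('pics/side.png')
for ims in({'scene':A,'side':B},{'scene':A},{'side':B}):
    print(fit(ims,[g[0],g[1],1.5]))
for n in('scene','side'): print(n,proj(n,[0,0,0]),proj(n,[.08,0,0.0]))
# panel corners
print([ray('scene',*p,.012)[:2].round(3) for p in((178,130),(530,142),(568,352),(132,335))],[ray('side',*p,.012)[:2].round(3) for p in((173,372),(466,357))])
s=manip.sense();print(s['t'],proj('side',s['tcp_pos']))
E
```

```text
(array([ 0.52487373, -0.2250587 ,  1.42032932]), np.float64(0.2404727405575059))
(array([ 0.5246959 , -0.22131341,  1.39777906]), np.float64(0.128457374948319))
(array([ 0.52439333, -0.22891393,  1.40717995]), np.float64(0.06879289536534702))
scene (np.float64(359.88715183226645), np.float64(61.61420547581673)) (np.float64(359.49933641154536), np.float64(82.88380381910471))
side (np.float64(85.98464834296723), np.float64(239.6021384337947)) (np.float64(119.5936976362322), np.float64(238.09423649529856))
[array([ 0.274, -0.445]), array([0.271, 0.412]), array([0.793, 0.41 ]), array([ 0.804, -0.439])] [array([ 0.279, -0.453]), array([ 0.796, -0.457])]
0.1 (np.float64(170.92946869299905), np.float64(67.64559245094557))
```

The two cameras disagree by a constant ~8 mm in y, but the relative geometry holds in each: peg spacing comes out at 105 mm and the ledge at 130 mm. In the bay frame the dish is at x≈-216, y≈-1 mm, yawed about -0.255 rad. I'll push its rear end with both fingers, part open (span ~64 mm).

Request:
send_rows(
  commands=[
    {"delta_pos":[3.8,-3.8,0],"yaw":-0.08},
    {"delta_pos":[3.8,-3.8,0],"yaw":-0.08},
    {"delta_pos":[3.8,-3.8,0],"yaw":-0.08},
    {"delta_pos":[3.8,-3.8,0],"yaw":-0.08},
    {"delta_pos":[3.8,-3.8,0],"yaw":-0.08},
    {"delta_pos":[3.8,-3.8,0],"yaw":-0.08},
    {"delta_pos":[3.8,-3.8,0],"yaw":-0.08},
    {"delta_pos":[3.8,-3.8,0],"yaw":-0.08},
  ],
  grip=0.2,
  force=40,
)

```text
t: 1.1
tcp_pos: [0.4534, 0.2951, 0.2274]
tool_rot: [0.43, 0.903, -0.002, -0.002]
force: [0.6, -0.3, -0.1]
finger_gap: 0.398
```

Request:
send_rows(
  commands=[
    {"delta_pos":[0.6,-6.1,0],"yaw":-0.08},
    {"delta_pos":[0.6,-6.1,0],"yaw":-0.08},
    {"delta_pos":[0.6,-6.1,0],"yaw":-0.08},
    {"delta_pos":[0.6,-6.1,0],"yaw":-0.08},
    {"delta_pos":[0.6,-6.1,0],"yaw":-0.08},
    {"delta_pos":[0.6,-6.1,0],"yaw":-0.08},
    {"delta_pos":[0.6,-6.1,0],"yaw":-0.08},
    {"delta_pos":[0.6,-6.1,0],"yaw":-0.08},
  ],
)

```text
t: 2.1
tcp_pos: [0.5035, -0.2026, 0.2256]
tool_rot: [0.7, 0.714, -0.0, -0.002]
force: [1.4, -0.2, 0.3]
finger_gap: 0.397
```

Request:
send_rows(
  commands=[
    {"delta_pos":[0.3,-5.6,0],"yaw":-0.09},
    {"delta_pos":[0.4,-5.5,0],"yaw":-0.09},
    {"delta_pos":[0,0,-5]},
    {"delta_pos":[0,0,-5]},
    {"delta_pos":[0,0,-3.5]},
    {"delta_pos":[0,0,0]},
  ],
)

```text
validation failed for argument at $.co...
```

Run:
```python
from h import *
s=manip.sense();p=s['tcp_pos'];print(s['t'],p,s['tool_rot'],s['force'])
a=shot('scene','s2.png');b=shot('side','d2.png')
print(proj('scene',p),proj('side',p))
cv2.imwrite('pics/m2.png',np.hstack([cv2.resize(a[150:270,170:300],(390,360),interpolation=2),cv2.resize(b[230:370,240:375],(347,360),interpolation=2)]))
```

```text
2.1 [ 0.50349639 -0.20261033  0.22562917] [ 6.99704049e-01  7.14430993e-01 -2.21495311e-04 -1.59742192e-03] [ 1.40253842 -0.20502264  0.28438336]
(np.float64(257.20061889728174), np.float64(151.06449279577072)) (np.float64(293.28984889423805), np.float64(189.47423923567177))
```

View pics/m2.png

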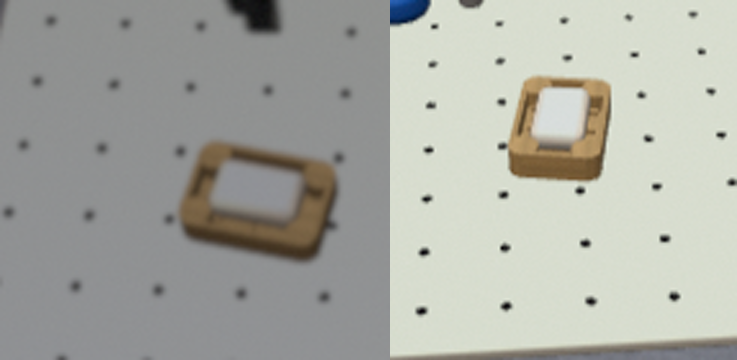

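The move call was refused because one row had no yaw, so this view only shows the dish unmoved. I'll resend it with a yaw in every row.

Request:
send_rows(
  commands=[
    {"delta_pos":[0.3,-5.6,0],"yaw":-0.09},
    {"delta_pos":[0.4,-5.5,0],"yaw":-0.09},
    {"delta_pos":[0,0,-5],"yaw":0},
    {"delta_pos":[0,0,-5],"yaw":0},
    {"delta_pos":[0,0,-3.5],"yaw":0},
    {"delta_pos":[0,0,0],"yaw":0},
  ],
)

```text
t: 2.95
tcp_pos: [0.5112, -0.3194, 0.0861]
tool_rot: [0.764, 0.645, -0.0, -0.0]
force: [-0.0, -0.5, -0.4]
finger_gap: 0.395
```

Run:
```python
from h import *
s=manip.sense();p=s['tcp_pos'];print(s['t'],p,s['tool_rot'],s['force'])
a=shot('scene','s3.png');b=shot('side','d3.png')
print(proj('scene',p),proj('side',p))
cv2.imwrite('pics/m3.png',np.hstack([cv2.resize(a[130:250,170:300],(390,360),interpolation=2),cv2.resize(b[200:340,240:375],(347,360),interpolation=2)]))
```

```text
2.95 [ 0.5112307  -0.31944044  0.08614784] [ 7.64294153e-01  6.44867749e-01 -1.43292347e-04 -1.15951026e-04] [-0.02952493 -0.53048902 -0.41469041]
(np.float64(208.4119577725055), np.float64(193.9641054159407)) (np.float64(301.82179437048836), np.float64(284.080780226533))
```

View pics/m3.png

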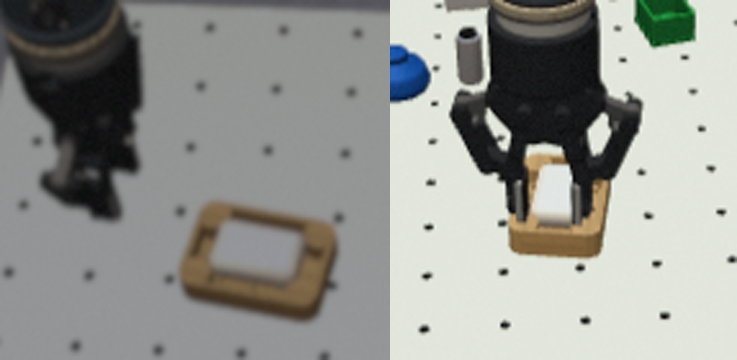

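The side view shows the fingertips centred on the dish and about 30 mm behind it, as planned. I'll descend and then creep forward to contact.

Request:
send_rows(
  commands=[
    {"delta_pos":[0,0,-4],"yaw":0},
    {"delta_pos":[0,0,-2],"yaw":0},
    {"delta_pos":[0,0,-0.8],"yaw":0},
    {"delta_pos":[0.2,1.2,0],"yaw":0},
    {"delta_pos":[0.15,0.9,0],"yaw":0},
    {"delta_pos":[0,0,0],"yaw":0},
  ],
)

```text
t: 3.8
tcp_pos: [0.5245, -0.3029, 0.0315]
tool_rot: [0.763, 0.646, 0.002, 0.014]
force: [-0.3, 0.5, -0.1]
finger_gap: 0.404
```

Request:
send_rows(
  commands=[
    {"delta_pos":[0.06,0.4,0],"yaw":0},
    {"delta_pos":[0.06,0.4,0],"yaw":0},
  ],
)

```text
t: 4.05
tcp_pos: [0.5264, -0.295, 0.0325]
tool_rot: [0.763, 0.646, 0.002, 0.015]
force: [0.9, 0.4, 0.6]
finger_gap: 0.403
```

Request:
send_rows(
  commands=[
    {"delta_pos":[0.06,0.4,0],"yaw":0},
    {"delta_pos":[0.06,0.4,0],"yaw":0},
  ],
)

```text
t: 4.3
tcp_pos: [0.5277, -0.2868, 0.0326]
tool_rot: [0.763, 0.646, 0.002, 0.016]
force: [-0.8, -0.6, -1.1]
finger_gap: 0.401
```

Run:
```python
from h import *
s=manip.sense();print({k:np.round(s[k],3).tolist() for k in('q','tau','force','ft_torque','tool_rot')})
from scipy.spatial.transform import Rotation as R
print(R.from_quat(s['tool_rot']).as_matrix().round(3))
```

```text
{'q': [-0.683, 0.765, 1.653, -0.003, 0.692, -0.514], 'tau': [0.714, -46.024, -9.459, 0.332, 0.112, 0.004], 'force': [-0.804, -0.564, -1.098], 'ft_torque': [-0.28, 0.026, 0.007], 'tool_rot': [0.763, 0.646, 0.002, 0.016]}
[[ 0.165  0.986  0.023]
 [ 0.986 -0.165 -0.022]
 [-0.017  0.027 -0.999]]
```

The tool is still at z=0.0325 and has drifted +10 mm in x with a slight tilt, because row errors aren't made up. I'll back off, re-centre and descend gently.

Request:
send_rows(
  commands=[
    {"delta_pos":[-0.8,-1.2,0],"yaw":0},
    {"delta_pos":[-0.8,-1.2,0],"yaw":0},
    {"delta_pos":[0,0,0],"yaw":0},
    {"delta_pos":[0,0,-0.5],"yaw":0},
    {"delta_pos":[0,0,-0.5],"yaw":0},
    {"delta_pos":[0,0,0],"yaw":0},
  ],
)

```text
t: 5.05
tcp_pos: [0.5098, -0.3129, 0.0214]
tool_rot: [0.764, 0.645, 0.002, 0.015]
force: [0.1, -0.1, 0.3]
finger_gap: 0.398
```

Run:
```python
from h import *
s=manip.sense();print({k:np.round(s[k],3).tolist() for k in('q','tau','force','ft_torque','tool_rot')})
a=shot('scene','s4.png');b=shot('side','d4.png')
for ims in({'scene':a,'side':b},{'side':b}): print(fit(ims,[.525,-.225,1.4]))
cv2.imwrite('pics/m4.png',np.hstack([cv2.resize(a[160:250,190:300],(440,360),interpolation=2),cv2.resize(b[240:340,260:360],(360,360),interpolation=2)]))
```

```text
{'q': [-0.737, 0.782, 1.662, -0.0, 0.667, -0.569], 'tau': [-0.154, -46.171, -9.337, -0.007, -0.129, -0.0], 'force': [0.122, -0.09, 0.325], 'ft_torque': [0.002, 0.049, 0.016], 'tool_rot': [0.764, 0.645, 0.002, 0.015]}
(array([ 0.52643314, -0.22303534,  1.48254189]), np.float64(0.8318760466248747))
(array([ 0.52884433, -0.22582176,  1.49264855]), np.float64(0.6482888095862389))
```

View pics/m4.png

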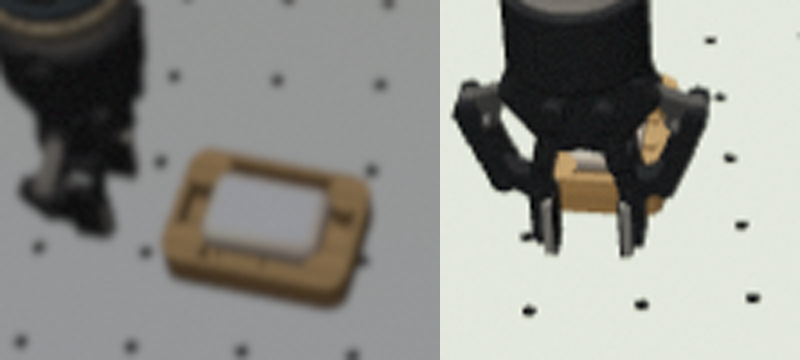

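The dish is unmoved and the fingers are low and centred behind it. I'll advance along the dish's heading until there is contact.

Request:
send_rows(
  commands=[
    {"delta_pos":[0,0,-0.4],"yaw":0},
    {"delta_pos":[0.12,0.7,0],"yaw":0},
    {"delta_pos":[0.12,0.7,0],"yaw":0},
    {"delta_pos":[0,0,0],"yaw":0},
  ],
)

```text
t: 5.65
tcp_pos: [0.5129, -0.2973, 0.0177]
tool_rot: [0.763, 0.646, 0.002, 0.016]
force: [-0.4, -0.2, 0.1]
finger_gap: 0.401
```

Request:
send_rows(
  commands=[
    {"delta_pos":[0.08,0.5,0],"yaw":0},
    {"delta_pos":[0.08,0.5,0],"yaw":0},
  ],
)

```text
t: 5.9
tcp_pos: [0.5148, -0.287, 0.0179]
tool_rot: [0.763, 0.646, 0.002, 0.016]
force: [-0.6, 0.8, -0.3]
finger_gap: 0.402
```

Request:
send_rows(
  commands=[
    {"delta_pos":[0.08,0.5,0],"yaw":0},
    {"delta_pos":[0.08,0.5,0],"yaw":0},
  ],
)

```text
t: 6.15
tcp_pos: [0.5168, -0.277, 0.018]
tool_rot: [0.763, 0.646, 0.002, 0.017]
force: [-0.5, -1.2, -0.5]
finger_gap: 0.402
```

Run:
```python
from h import *
s=manip.sense();print(s['t'],s['tcp_pos'],s['force'])
a=shot('scene','s5.png')
print(fit({'scene':cv2.imread('pics/s4.png')},[.525,-.222,1.4]),fit({'scene':a},[.525,-.222,1.4]))
```

```text
6.15 [ 0.51681277 -0.27697464  0.01797273] [-0.45430161 -1.19439606 -0.46204432]
(array([ 0.52402282, -0.21915616,  1.40686339]), np.float64(0.12253939510722173)) (array([ 0.52578115, -0.21332099,  1.41550664]), np.float64(0.08787505861353657))
```

Contact is made: the dish moved about 6 mm. The contact position shows that the scene camera frame is right to 1–2 mm, so I'll work in that: bay origin (0.5044, -0.006), heading 1.676. Now I'll push while steering the yaw.

Request:
send_rows(
  commands=[
    {"delta_pos":[0.15,0.89,0],"yaw":0.022},
    {"delta_pos":[0.13,0.89,0],"yaw":0.022},
    {"delta_pos":[0.12,0.9,0],"yaw":0.022},
    {"delta_pos":[0.1,0.9,0],"yaw":0.022},
    {"delta_pos":[0.08,0.9,0],"yaw":0.022},
    {"delta_pos":[0.06,0.9,0],"yaw":0.022},
  ],
)

```text
t: 6.95
tcp_pos: [0.524, -0.2193, 0.0181]
tool_rot: [0.716, 0.698, 0.003, 0.017]
force: [0.8, -1.5, -1.4]
finger_gap: 0.398
```

```bash
cat >> h.py <<'E'
def look(f,g):
    s=manip.sense(); q=s['tool_rot']; a=shot('scene',f); r,e=fit({'scene':a},g)
    o=np.array([.5044,-.006]); h=1.676; H=np.array([[np.cos(h),np.sin(h)],[-np.sin(h),np.cos(h)]])
    ja=2*np.arctan2(q[1],q[0])
    print('t',s['t'],'tcp',s['tcp_pos'].round(4),'F',s['force'].round(1),'dish',r.round(4),'err',round(e,3))
    print('bay: dish mm',(H@(r[:2]-o)*1e3).round(1),'yaw',round(r[2]-h,3),'| tcp',(H@(s['tcp_pos'][:2]-o)*1e3).round(1),'yaw',round(ja-h,3))
    return a
E
python3 - <<'E'
from h import *
look('s6.png',[.532,-.16,1.55])
E
```

```text
t 6.95 tcp [ 0.524  -0.2193  0.0181] F [ 0.8 -1.5 -1.4] dish [ 0.5247 -0.1552  1.5812] err 0.103
bay: dish mm [-150.5   -4.5] yaw -0.095 | tcp [-214.2    2.9] yaw -0.131
```

Request:
send_rows(
  commands=[
    {"delta_pos":[0.01,0.9,0],"yaw":0.026},
    {"delta_pos":[-0.01,0.9,0],"yaw":0.026},
    {"delta_pos":[-0.04,0.9,0],"yaw":0.026},
    {"delta_pos":[-0.06,0.9,0],"yaw":0.026},
    {"delta_pos":[-0.08,0.9,0],"yaw":0.026},
  ],
)

```text
t: 7.62
tcp_pos: [0.5221, -0.1704, 0.0182]
tool_rot: [0.666, 0.746, 0.005, 0.016]
force: [0.4, -1.5, 0.3]
finger_gap: 0.401
```

Run:
```python
from h import *
a=look('s7.png',[.517,-.11,1.66])
cv2.imwrite('pics/m7.png',cv2.resize(a[150:270,235:435],(800,480),interpolation=2))
```

```text
t 7.625 tcp [ 0.5221 -0.1704  0.0182] F [ 0.4 -1.5  0.3] dish [ 0.513  -0.1064  1.6921] err 0.114
bay: dish mm [-100.8    2. ] yaw 0.016 | tcp [-165.4   -0.3] yaw 0.009
```

View pics/m7.png

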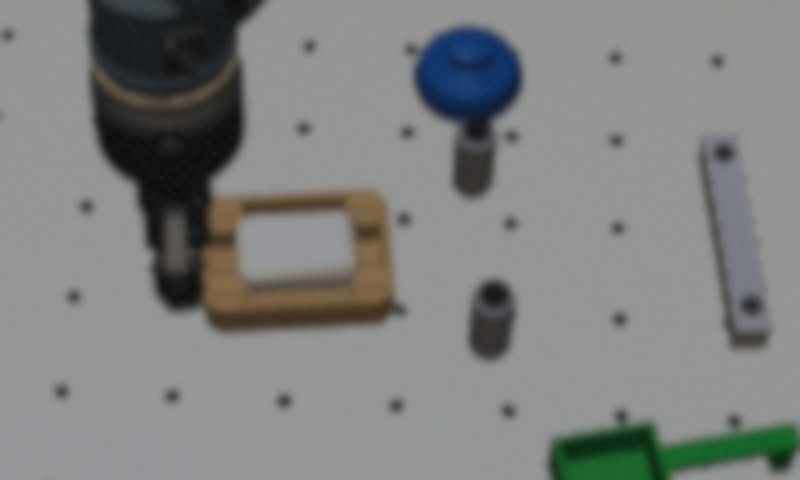

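The dish is straight and centred: scene puts it at y≈+2, and side-camera corrections make it nearer 0. I'll push to just short of the pegs and check with both cameras.

Request:
send_rows(
  commands=[
    {"delta_pos":[-0.09,0.85,0],"yaw":-0.003},
    {"delta_pos":[-0.09,0.85,0],"yaw":-0.003},
    {"delta_pos":[-0.09,0.85,0],"yaw":0},
  ],
)

```text
t: 8.05
tcp_pos: [0.5186, -0.1424, 0.0181]
tool_rot: [0.668, 0.744, 0.005, 0.016]
force: [-0.0, -1.3, -1.2]
finger_gap: 0.396
```

Run:
```python
from h import *
a=look('s8.png',[.511,-.083,1.68]); b=shot('side','d8.png')
cv2.imwrite('pics/m8.png',np.hstack([cv2.resize(a[170:250,280:380],(400,320),interpolation=2),cv2.resize(b[190:270,260:355],(380,320),interpolation=2)]))
```

```text
t 8.05 tcp [ 0.5186 -0.1424  0.0181] F [-0.  -1.3 -1.2] dish [ 0.5098 -0.0773  1.6504] err 0.115
bay: dish mm [-71.5   2.1] yaw -0.026 | tcp [-137.2    0.2] yaw 0.003
```

View pics/m8.png

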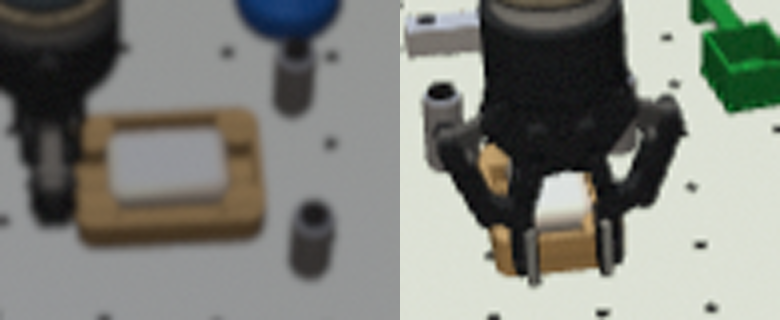

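Run:
```python
from h import *
c=lambda u,v:(280+u/4-.375,170+v/4-.375)
o=np.array([.5044,-.006]); h=1.676; H=np.array([[np.cos(h),np.sin(h)],[-np.sin(h),np.cos(h)]])
b=lambda p:(H@(p[:2]-o)*1e3).round(1)
for nm,z,p in[('pegR top',.066,(294,49)),('pegF top',.066,(316,213)),('pegR basefront',.012,(293,115)),('pegF basefront',.012,(310,278)),
 ('dish far top L',.036,(100,116)),('far top R',.036,(235,109)),('near bottom L',.012,(100,247)),('near bottom R',.012,(240,240)),('near top L',.036,(100,228)),('near top R',.036,(240,222))]:
    print(nm,b(ray('scene',*c(*p),z)))
```

```text
pegR top [-1.5 55. ]
pegF top [  0.8 -50.7]
pegR basefront [ 0.2 48.1]
pegF basefront [  0.3 -58.7]
dish far top L [-109.1   37.1]
far top R [-34.2  37.7]
near bottom L [-112.6  -32.9]
near bottom R [-35.8 -32.6]
near top L [-112.1  -35.4]
near top R [-36.8 -35.7]
```

Comparing like with like (tops with tops, bases with bases), the dish sits about 1.5 mm to the -y side of the gap's centre with yaw about 0. That's within the 4 mm margin, so I'll go on with a slight +y bias.

Request:
send_rows(
  commands=[
    {"delta_pos":[-0.12,0.8,0],"yaw":0},
    {"delta_pos":[-0.12,0.8,0],"yaw":0},
    {"delta_pos":[-0.12,0.8,0],"yaw":0},
    {"delta_pos":[-0.11,0.8,0],"yaw":0},
  ],
)

```text
t: 8.65
tcp_pos: [0.5136, -0.1085, 0.0182]
tool_rot: [0.668, 0.744, 0.005, 0.016]
force: [-0.2, -1.3, -0.5]
finger_gap: 0.396
```

Request:
send_rows(
  commands=[
    {"delta_pos":[-0.09,0.8,0],"yaw":0},
    {"delta_pos":[-0.09,0.8,0],"yaw":0},
    {"delta_pos":[-0.09,0.8,0],"yaw":0},
  ],
)

```text
t: 9.02
tcp_pos: [0.5106, -0.0826, 0.0182]
tool_rot: [0.668, 0.744, 0.005, 0.015]
force: [-0.3, -1.2, 0.0]
finger_gap: 0.401
```

Run:
```python
from h import *
a=look('s9.png',[.505,-.02,1.676])
cv2.imwrite('pics/m9.png',cv2.resize(a[150:270,270:430],(800,600),interpolation=2))
```

```text
t 9.025 tcp [ 0.5106 -0.0826  0.0182] F [-0.3 -1.2  0. ] dish [ 0.501  -0.0173  1.6474] err 0.131
bay: dish mm [-10.9   4.6] yaw -0.029 | tcp [-76.8   1.9] yaw 0.004
```

View pics/m9.png

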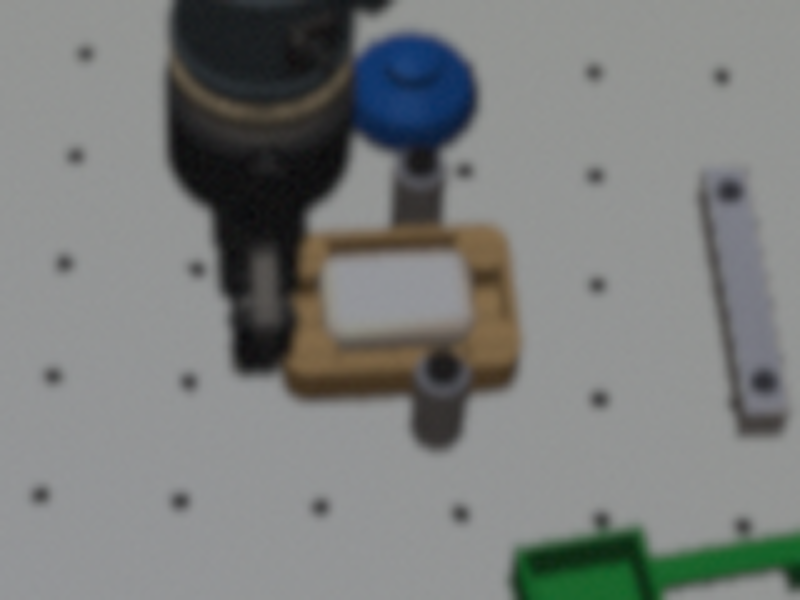

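The dish's front is through the gap with no peg contact (force ~1.3 N). Next is straight on to near the ledge.

Request:
send_rows(
  commands=[
    {"delta_pos":[-0.09,0.8,0],"yaw":0},
    {"delta_pos":[-0.09,0.8,0],"yaw":0},
    {"delta_pos":[-0.09,0.8,0],"yaw":0},
    {"delta_pos":[-0.09,0.8,0],"yaw":0},
  ],
)

```text
t: 9.57
tcp_pos: [0.5063, -0.0478, 0.0182]
tool_rot: [0.668, 0.744, 0.004, 0.015]
force: [-0.1, -0.6, 0.1]
finger_gap: 0.397
```

Request:
send_rows(
  commands=[
    {"delta_pos":[-0.09,0.8,0],"yaw":0},
    {"delta_pos":[-0.09,0.8,0],"yaw":0},
    {"delta_pos":[-0.09,0.8,0],"yaw":0},
    {"delta_pos":[-0.09,0.8,0],"yaw":0},
  ],
)

```text
t: 10.07
tcp_pos: [0.5036, -0.014, 0.0185]
tool_rot: [0.667, 0.745, 0.005, 0.016]
force: [2.8, -4.3, 2.2]
finger_gap: 0.401
```

Run:
```python
from h import *
look('s10.png',[.497,.05,1.676])
```

```text
t 10.075 tcp [ 0.5036 -0.014   0.0185] F [ 2.8 -4.3  2.2] dish [0.4945 0.0538 1.6013] err 0.237
bay: dish mm [60.5  3.5] yaw -0.075 | tcp [-7.9  1.6] yaw 0.005
```

Run:
```python
from h import *
a=cv2.imread('pics/s10.png'); b=shot('side','d10.png')
cv2.imwrite('pics/m10.png',np.hstack([cv2.resize(a[150:250,320:440],(432,360),interpolation=2),cv2.resize(b[160:260,255:355],(360,360),interpolation=2)]))
```

```text
(no output)
```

View pics/m10.png

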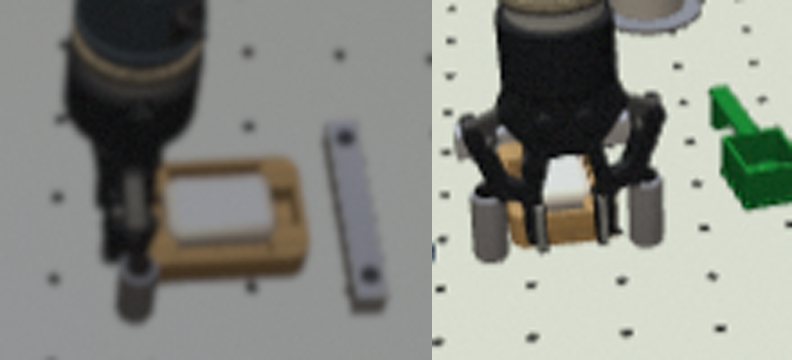

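The side view shows the wide finger linkage alongside and touching the peg tops, which explains the 5 N. The dish is about 18 mm short of the ledge. I'll back off and shut the fingers, which makes them narrower with the linkage higher, then finish with a central push.

Request:
send_rows(
  commands=[
    {"delta_pos":[0.1,-1,0],"yaw":0},
    {"delta_pos":[0.1,-1.5,0.2],"yaw":0},
    {"delta_pos":[0.15,-1.5,0.2],"yaw":0},
    {"delta_pos":[0,0,0],"yaw":0},
  ],
)

```text
t: 10.68
tcp_pos: [0.5052, -0.056, 0.0223]
tool_rot: [0.668, 0.744, 0.004, 0.014]
force: [0.4, 0.4, -0.5]
finger_gap: 0.399
```

Request:
send_rows(
  commands=[
    {"delta_pos":[0,0,0],"yaw":0},
    {"delta_pos":[0,0,0],"yaw":0},
    {"delta_pos":[0,0,0],"yaw":0},
    {"delta_pos":[0,0,0],"yaw":0},
    {"delta_pos":[0,0,0],"yaw":0},
  ],
  grip=1,
  force=20,
)

```text
t: 11.3
tcp_pos: [0.5041, -0.0555, 0.022]
tool_rot: [0.668, 0.744, 0.004, 0.013]
force: [0.0, -0.2, -0.5]
finger_gap: -0.006
```

Run:
```python
from h import *
a=look('s11.png',[.4945,.0538,1.64]); b=shot('side','d11.png')
print(fit({'scene':a},[.4945,.0538,1.7]))
cv2.imwrite('pics/m11.png',np.hstack([cv2.resize(a[150:250,320:440],(432,360),interpolation=2),cv2.resize(b[160:260,255:355],(360,360),interpolation=2)]))
# residual pegs occluding -> manual
```

```text
t 11.3 tcp [ 0.5041 -0.0555  0.022 ] F [ 0.  -0.2 -0.5] dish [0.4948 0.0516 1.6547] err 0.132
bay: dish mm [58.3  3.5] yaw -0.021 | tcp [-49.1   5.5] yaw 0.003
(array([0.49515241, 0.05208853, 1.60546665]), np.float64(0.1302005715782754))
```

View pics/m11.png

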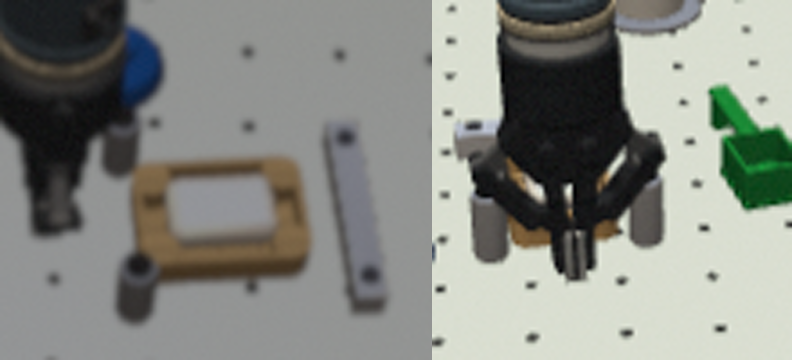

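The fingers are shut and the linkage now clears the peg tops by about 10 mm. The dish is still within ~1.5 mm of the gap's centre with yaw about -0.03. I've used my 12 views, so the rest is checked with numbers. Now I'll approach slightly to the -y side of centre to square it up.

Request:
send_rows(
  commands=[
    {"delta_pos":[0.05,0.9,0.1],"yaw":0},
    {"delta_pos":[0.05,0.9,0],"yaw":0},
    {"delta_pos":[-0.05,0.9,0],"yaw":0},
    {"delta_pos":[-0.06,0.5,0],"yaw":0},
  ],
)

```text
t: 11.9
tcp_pos: [0.5039, -0.0211, 0.0231]
tool_rot: [0.668, 0.744, 0.004, 0.013]
force: [0.3, 0.4, 0.4]
finger_gap: 0.004
```

Request:
send_rows(
  commands=[
    {"delta_pos":[-0.04,0.4,0],"yaw":0},
    {"delta_pos":[-0.04,0.4,0],"yaw":0},
    {"delta_pos":[-0.04,0.4,0],"yaw":0},
  ],
)

```text
t: 12.28
tcp_pos: [0.5029, -0.0083, 0.0231]
tool_rot: [0.668, 0.744, 0.004, 0.013]
force: [0.6, -0.6, -0.8]
finger_gap: 0.001
```

Run:
```python
from h import *
look('s12.png',[.4945,.0538,1.65])
```

```text
t 12.275 tcp [ 0.5029 -0.0083  0.0231] F [ 0.6 -0.6 -0.8] dish [0.4941 0.0561 1.6411] err 0.165
bay: dish mm [62.8  3.7] yaw -0.035 | tcp [-2.1  1.7] yaw 0.003
```

Request:
send_rows(
  commands=[
    {"delta_pos":[-0.04,0.4,0],"yaw":0},
    {"delta_pos":[-0.04,0.4,0],"yaw":0},
    {"delta_pos":[-0.03,0.3,0],"yaw":0},
  ],
)

```text
t: 12.7
tcp_pos: [0.5019, 0.0032, 0.0232]
tool_rot: [0.668, 0.744, 0.004, 0.013]
force: [1.0, -0.6, -1.5]
finger_gap: 0.003
```

Request:
send_rows(
  commands=[
    {"delta_pos":[-0.03,0.3,0],"yaw":0},
  ],
)

```text
t: 12.82
tcp_pos: [0.5016, 0.0064, 0.0232]
tool_rot: [0.668, 0.744, 0.004, 0.013]
force: [0.2, -0.7, -0.3]
finger_gap: -0.003
```

Request:
send_rows(
  commands=[
    {"delta_pos":[-0.02,0.2,0],"yaw":0},
  ],
)

```text
t: 12.95
tcp_pos: [0.5014, 0.0083, 0.0232]
tool_rot: [0.667, 0.744, 0.004, 0.013]
force: [-0.9, -10.3, -0.5]
finger_gap: 0.003
```

Run:
```python
from h import *
look('s13.png',[.4925,.07,1.65])
```

```text
t 12.95 tcp [0.5014 0.0083 0.0232] F [ -0.9 -10.3  -0.5] dish [0.4925 0.0748 1.6093] err 0.176
bay: dish mm [81.6  3.4] yaw -0.067 | tcp [14.5  1.5] yaw 0.004
```

Request:
send_rows(
  commands=[
    {"delta_pos":[-0.02,0.15,0],"yaw":0},
    {"delta_pos":[-0.02,0.15,0],"yaw":0},
  ],
)

```text
t: 13.25
tcp_pos: [0.5016, 0.0082, 0.0233]
tool_rot: [0.666, 0.746, 0.002, 0.015]
force: [-0.8, -10.5, -0.2]
finger_gap: 0.001
```

Run:
```python
from h import *
a=look('s14.png',[.4925,.07,1.67])
# front and far-side edges: sub-pixel slopes from wood mask; ledge near-face slope
h=cv2.cvtColor(a,cv2.COLOR_BGR2HSV); m=cv2.inRange(h,(8,70,40),(25,255,255)); m[:,:330]=0;m[:,430:]=0;m[:150]=0;m[255:]=0
ys,xs=np.nonzero(m); print(xs.min(),xs.max(),ys.min(),ys.max())
print('front edge',[(y,xs[ys==y].max()) for y in range(ys.min(),ys.max()+1,2)])
print('far edge',[(x,ys[xs==x].min(),ys[xs==x].max()) for x in range(xs.min(),xs.max()+1,3)])
```

```text
t 13.25 tcp [0.5016 0.0082 0.0233] F [ -0.8 -10.5  -0.2] dish [0.4941 0.0745 1.6022] err 0.151
bay: dish mm [81.2  1.8] yaw -0.074 | tcp [14.4  1.3] yaw 0.008
365 415 169 227Traceback (most recent call last):
  File "<stdin>", line 6, in <module>
    return umr_maximum(a, axis, None, out, keepdims, initial, where)
ValueError: zero-size array to reduction operation maximum which has no identity
```

There is a firm stop at 10 N with the rear end at bay x≈25.5 (home is 26), so the dish is against the ledge. I'll retract straight back, then up and away, and measure squareness from clear pictures.

Request:
send_rows(
  commands=[
    {"delta_pos":[0.1,-1,0],"yaw":0},
    {"delta_pos":[0.2,-2,0],"yaw":0},
    {"delta_pos":[0.3,-3,0],"yaw":0},
    {"delta_pos":[0,-1,4],"yaw":0},
    {"delta_pos":[0,-3,5],"yaw":0},
    {"delta_pos":[0,-6,1],"yaw":0},
    {"delta_pos":[0,-6,1],"yaw":0},
    {"delta_pos":[0,-6,0],"yaw":0},
    {"delta_pos":[0,0,0],"yaw":0},
  ],
)

```text
t: 14.42
tcp_pos: [0.5063, -0.2804, 0.1371]
tool_rot: [0.666, 0.746, 0.003, 0.015]
force: [-0.6, 0.5, 0.1]
finger_gap: 0.007
```

Run:
```python
from h import *
a=look('s15.png',[.4925,.07,1.67]); b=shot('side','d15.png')
for ims in({'scene':a},{'side':b},{'scene':a,'side':b}):
  for y in(1.62,1.72): print(list(ims),fit(ims,[.494,.07,y]))
m=cv2.inRange(cv2.cvtColor(a,cv2.COLOR_BGR2HSV),(8,70,40),(25,255,255)); m[:,:330]=0;m[:,430:]=0;m[:150]=0;m[255:]=0
ys,xs=np.nonzero(m)
print('front',[(int(y),int(xs[ys==y].max())) for y in np.unique(ys)[::3]])
print('far/near',[(int(x),int(ys[xs==x].min()),int(ys[xs==x].max())) for x in np.unique(xs)[::3]])
g=cv2.cvtColor(a,cv2.COLOR_BGR2GRAY)
for y in range(190,230,6): print(y,g[y,400:432].tolist())
```

```text
t 14.425 tcp [ 0.5063 -0.2804  0.1371] F [-0.6  0.5  0.1] dish [0.4928 0.0743 1.633 ] err 0.121
bay: dish mm [81.   3.1] yaw -0.043 | tcp [-273.1   26.9] yaw 0.007
['scene'] (array([0.4920546, 0.0736492, 1.6129706]), np.float64(0.12099701379928665))
['scene'] (array([0.4937369 , 0.07397987, 1.66974769]), np.float64(0.12362413233242413))
['side'] (array([0.48834304, 0.06197776, 1.59120735]), np.float64(5.742643305864226))
['side'] (array([0.49591254, 0.06332047, 1.56222709]), np.float64(5.742329731570757))
['scene', 'side'] (array([0.49318335, 0.06567314, 1.58831855]), np.float64(6.000818605609098))
['scene', 'side'] (array([0.49471459, 0.06489556, 1.59630945]), np.float64(6.000456653843518))
front [(194, 410), (197, 411), (200, 412), (203, 412), (206, 413), (209, 414), (212, 414), (215, 415), (218, 415), (221, 414), (224, 411), (227, 389)]
far/near [(366, 204, 206), (369, 196, 224), (372, 196, 226), (375, 195, 226), (378, 196, 226), (381, 195, 226), (384, 195, 226), (387, 195, 226), (390, 195, 226), (393, 195, 225), (396, 195, 225), (399, 194, 225), (402, 194, 225), (405, 194, 225), 
[... 448 characters left out ...]
2, 122, 123, 123, 123, 123, 125, 132, 140, 145, 147, 146, 146, 146, 146, 145, 146]
208 [147, 147, 146, 145, 140, 129, 112, 107, 109, 106, 97, 78, 77, 93, 104, 114, 119, 121, 122, 121, 122, 121, 124, 131, 139, 143, 145, 146, 146, 146, 146, 147]
214 [105, 105, 104, 102, 99, 95, 97, 103, 105, 106, 107, 106, 107, 105, 106, 109, 115, 120, 120, 122, 122, 120, 120, 122, 129, 139, 145, 146, 147, 146, 146, 146]
220 [96, 96, 95, 95, 94, 91, 91, 93, 94, 92, 92, 91, 89, 84, 76, 71, 87, 110, 120, 121, 121, 119, 120, 120, 121, 124, 133, 142, 146, 146, 147, 147]
226 [80, 81, 82, 85, 88, 89, 90, 90, 91, 92, 100, 109, 122, 134, 137, 121, 93, 89, 108, 107, 81, 56, 48, 48, 64, 91, 119, 136, 144, 147, 147, 146]
```

Run:
```python
from h import *
a=cv2.imread('pics/s15.png'); f=a[:,:,2].astype(float)-a[:,:,0]   # red-blue: wood high
def cross(v,th,first=True):
    i=np.nonzero(np.diff((v>th).astype(int)))[0]; i=i[0] if first else i[-1]
    return i+(th-v[i])/(v[i+1]-v[i])
def line(P,z):
    W=np.array([ray('scene',u,v,z)[:2] for u,v in P]); l=cv2.fitLine(W.astype(np.float32),cv2.DIST_HUBER,0,1e-5,1e-6).ravel()
    return (np.arctan(l[1]/l[0])),W.mean(0)
o=np.array([.5044,-.006]); h=1.676; H=np.array([[np.cos(h),np.sin(h)],[-np.sin(h),np.cos(h)]])
wr=lambda x:(x+np.pi/2)%np.pi-np.pi/2
far=[(u,180+cross(f[180:205,u],20)) for u in range(374,406)]
near=[(u,205+cross(f[205:240,u],20,False)) for u in range(374,404)]
front=[(395+cross(f[v,395:430],20,False),v) for v in range(200,219)]
for n,P,z,r in(('far top',far,.036,h),('near bottom',near,.012,h),('front top',front,.036,h+np.pi/2)):
    t,c=line(P,z); print(n,'angle rel bay',round(float(wr(t-r)),3),'at',(H@(c-o)*1e3).round(1))
g=cv2.cvtColor(a,cv2.COLOR_BGR2GRAY).astype(float)
P=[(412+cross(g[v,412:440],134),v) for v in range(186,232)]
t,c=line(P,.034); print('ledge back',round(float(wr(t-h-np.pi/2)),3),(H@(c-o)*1e3).round(1))
s0=cv2.imread('pics/scene.png'); g0=cv2.cvtColor(s0,cv2.COLOR_BGR2GRAY).astype(float)
P=[(400+cross(-g0[v,400:440],-128),v) for v in list(range(191,196))+list(range(199,228))]
t,c=line(P,.034); print('ledge front(initial)',round(float(wr(t-h-np.pi/2)),3),(H@(c-o)*1e3).round(1))
# bystanders moved?
for nm,(u0,u1,v0,v1) in dict(massager=(335,370,150,185),scoop=(368,440,250,285),brush=(470,520,155,182)).items():
    print(nm,'diff',cv2.absdiff(a,s0)[v0:v1,u0:u1].max(), cv2.absdiff(a,s0)[v0:v1,u0:u1].mean().round(2))
```

```text
far top angle rel bay 0.01 at [79.9 40.4]
near bottom angle rel bay 0.003 at [ 71.9 -30.1]
front top angle rel bay 0.01 at [129.6  -3.4]
ledge back 0.008 [146.5  -1.3]
ledge front(initial) 0.004 [123.7  -4.3]
massager diff 9 2.9
scoop diff 9 3.02
brush diff 6 2.73
```

The dish front is parallel to the ledge (0.010 vs 0.008 rad) and at x≈129.6 mm against the ledge at 130. The sides are within 0.01 rad, the nearby bystanders are unmoved, and the hand is clear. I'll hand it in.

```bash
python3 -c "
from station import manip
s=manip.sense();print(s['t'],s['tcp_pos'],abs(s['qd']).max());print(manip.sign_off())"
```

```text
14.525 [ 0.50498584 -0.27548044  0.13632453] 0.038918392492238635
the job is handed in; nothing more can be done
None
```

I pushed the dish end first through the gap between the pegs until it sat against the ledge, and handed the job in at about 14.5 s. I used two part-open fingers to push and steer it. For the last 18 mm I pushed with shut fingers, then drew the hand back and up.

**Last checks**
- **Contact with the ledge:** the push came to a firm stop at about 10 N. The rear end was then at about 25.5 mm in the bay frame (home is 26), and the front edge measured 129.6 mm (ledge at 130).
- **Squareness:** the front edge is at 0.010 rad and the ledge at 0.008 rad. The dish's sides are within 0.01 rad of the bay's axis.
- **Bystanders:** the massager, scoop and nail brush look unmoved in the picture comparison. I did not check the jar or the bottle stand, but the arm went nowhere near them after the start.

**What disagreed or went wrong**
- **Camera offset:** the two cameras differed by about 8 mm in y. I used the scene camera, which the first contact with the dish supported.
- **Coarse yaw readings:** the silhouette fit gave -0.04 to -0.07 rad near the end, when the view was partly blocked. The direct edge fits above overrule it. The side camera's final fit was not usable.
- **Touch on the pegs:** the finger linkage touched the fixed pegs with about 5 N, so I backed off and shut the fingers.
- **Refused and inexact moves:** one move call was refused because a row lacked a yaw. An early descent also stopped short and drifted about 10 mm, which I corrected before touching the dish.

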